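# Nest the blue egg-sample cups in their stand

## Robot

A 7-joint arm with a two-finger parallel gripper is mounted at the origin on the work surface. World frame = base frame: x ahead of the robot, y to its left, z up, the work surface at z = 0. Lengths are in m, angles in rad, forces in N, time in s.
With the tool pointing down it reaches from about 0.4 to 0.85 m from the base axis. Payload 10.4 kg.
Tool frame: the origin (TCP) lies between the finger pads; the fingertips stand 19 mm ahead of it and the grasp point (between the pads) is the TCP; x points along the fingers, y is the direction in which the jaws open and shut, and the axes are right-handed (so a half turn about x gives the same grasp; the last joint's range is limited). The gripper opens to 87 mm and grips with 3 to 60 N. Pads are 19 mm wide; open, the fingers measure 117 mm over their backs; the gripper's body (75 mm by 190 mm) begins 51 mm behind the grasp point.
Start: joints at [-1.265, 0.332, -0.065, 1.46, 0.022, 1.35, -0.088], TCP at [0.202, 0.592, 0.242] pointing down, gripper open.
Joint ranges: [-2.6, 2.6], [-0.5, 2.12], [-1.47, 1.34], [0.16, 2.42], [-1.27, 4.41], [0.06, 2.06], [-2.6, 2.6]. Speed limits (rad/s): [2.22, 2.22, 2.79, 2.79, 3.14, 3.14, 3.14].

## Interface

Orientations are given as a unit quaternion [x, y, z, w].
In Python, from bench import r gives the robot as it stands.
- The arm moves only by the tool drive_tool, never from a script. Its argument "motion" is a list of rows, each a list of 4 numbers: the shift along the tool's x, y, z in cm, then the turn about the tool's x in units of 5 degrees (1.0 is 5 degrees). In form: [[tx, ty, tz, twist], ...]. A call has 1 to 20 rows; each row is the pose to reach, as a shift and turn from the pose commanded when the call began, along the tool's axes at that moment; what a row does not reach only later rows make up. A row lasts 1/12 s, in which the tool goes at most 41.7 mm and 7.16 degrees, less where a joint would pass 70% of its speed; a pose out of reach is approached as far as the arm can. A call with a gripper value outside its range is refused whole. "grip" is the closure in counts, from 0 (fully open) to 255 (shut), set as the call begins (left out, the last holds). The fingers move at their own pace and stop on an object; "force" is the grip in N (left out, the last holds). Time passes only in rows, so rows that repeat a pose let the fingers close. It gives the time, the measured TCP pose, the force and the opening at its end, in the units of the state.
- r.read_state(): the state, without advancing time (a new reading comes with each control period).
- r.camera(name): name is "side" or "top" or "wrist"; returns the picture (400x640x3 uint8, red, green, blue); there is no depth.
- r.calibration(name): a dict with "fx", "fy", "cx", "cy" (pixels), "xyz" and "orientation" of the camera in the world. Camera axes: x right, y up, looking along -z (the intrinsics and any distortion apply to the point x, -y, -z); pixel columns grow to the right and rows downward; lengths in m; the calibration is good to about 2 mm. A picture is of the moment at which its call begins: read the wrist's pose just before it. calibration takes no time and is no camera call; for the wrist camera it gives the pose at the moment of the call.
- r.close_job(): hands the job in, once; it reports no verdict.
The state is a dict: "time": time; "joint_positions": joint angles; "joint_vel": joint speeds; "joint_torque": joint torques, N m; "ee_pos": TCP position; "eef_rot": TCP orientation; "ft_force": force on the tool from outside, world axes, zero at the start; "torque": the same for the moment, N m; "width": finger opening in m.
Only numpy, scipy, OpenCV 4.12 (cv2) and the standard library are available. Lean on these libraries where they do the work, as an engineer would, in place of code of your own. Each camera call takes 0.05 s, during which the arm holds its last target.

## Task

Tidy up the blue egg-sample cups: one of them stands in the round white stand; nest the other two blue cups into it, one inside the other, so that all three make one upright, fully seated stack in the stand. Leave the orange cup, which belongs to another egg lot, standing where it is.

Things in the scene. Friction and masses are not known exactly. Their poses are not given: they have to be found in the camera images.
- base_cup: Blue cup, same shape as the loose blue cups (95 mm tall, inside floor 45 mm up, mouth 60 mm wide), standing in the white stand: a fixed 90 mm disc, 4 mm thick, with a guard ring 62 mm wide, top 24 mm above the table. The cup is loose in it, underside 4 mm and rim 99 mm above the table. Bottom of the stack; stays there. Origin: centre of underside, z up.
- blue_cup_1: Loose blue conical plastic cup, upright on the table, to be nested; goes in before or after the other. 95 mm tall, outside diameter 38 mm at the foot, 66 at the rim (62 at 80 mm up), wall 3 mm. Inside floor 45 mm above the underside: a like cup set in rests on it 45 mm higher, 3.5 mm play all round, its top 45 mm clear above the lower rim. 60 to 120 g. Origin: centre of underside, z up; yaw means nothing.
- blue_cup_2: Loose blue conical plastic cup, upright on the table, to be nested; goes in before or after the other. 95 mm tall, outside diameter 38 mm at the foot, 66 at the rim (62 at 80 mm up), wall 3 mm. Inside floor 45 mm above the underside: a like cup set in rests on it 45 mm higher, 3.5 mm play all round, its top 45 mm clear above the lower rim. 60 to 120 g. Origin: centre of underside, z up; yaw means nothing.
- orange_cup: Orange cup of exactly the same shape and size, loose and upright on the table; belongs to another egg lot, leave it there. Origin: centre of its underside, z up.
There are look-alikes about, which are no part of the job. Leave any pink, turquoise or yellow look-alike of the blue_cup_1 alone.

How it is judged:
By the outcome, as a careful person would: the job done as asked, in the order asked, and still so for the second after the job is handed in, with the robot touching nothing.
It also fails if it takes over 61 s, if anything falls off the work surface, if the arm or the gripper's body presses on something with over 40 N, if the wrist force passes 120 N, or if a joint passes its speed limit or range.

## Working session

There is one attempt and no reset: what is moved stays moved. The work goes in short steps, Python scripts to look and compute and a tool call to move; the robot and the scene stay as the last step left them, time stands still between calls to the robot, and variables do not carry over. Pictures are saved under pics/ and viewed, and the job is handed in when it is done.

Besides the shell and the picture viewer there is one more tool, called after ">>>" by a JSON object that holds its "name" and its "arguments", one argument or row to a line. drive_tool: Moves the arm, as the interface text tells. Its arguments: {"type":"object","properties":{"motion":{"type":"array","items":{"type":"array","items":{"type":"number"}}},"grip":{"type":"number"},"force":{"type":"number"}},"required":["motion"]}

```bash
mkdir -p pics; ls; python3 - <<'E'
from bench import r
import cv2
s=r.read_state(); print(s)
for n in ("top","side","wrist"):
    print(n,r.calibration(n))
    im=r.camera(n); cv2.imwrite(f"pics/{n}0.png",im[:,:,::-1])
E
```

```text
pics
{'time': 0.0, 'joint_positions': array([-1.26462212,  0.33286275, -0.06467865,  1.46092155,  0.02162875,
        1.34991236, -0.08849804]), 'joint_vel': array([ 0.00036738, -0.00077007, -0.0003848 , -0.00012978, -0.00074246,
       -0.0002863 ,  0.00099239]), 'joint_torque': array([ 3.82143189e-04, -6.23262620e+01,  2.49605061e-02, -3.89905179e+01,
       -6.11745659e-02,  3.97166319e-02,  1.59131578e-04]), 'ee_pos': array([0.20171244, 0.59117932, 0.24076902]), 'eef_rot': array([ 0.11521774,  0.69762072, -0.116209  ,  0.69752826]), 'ft_force': array([-0.43716131, -0.61806826,  0.99250013]), 'torque': array([-0.00774152,  0.03801904, -0.00248071]), 'width': 0.08724032546284322}
top {'fx': 514.7077952616504, 'fy': 514.7077952616504, 'cx': 322.5264063656682, 'cy': 208.20413502862706, 'xyz': array([ 0.41407761, -0.00694255,  0.99569867]), 'orientation': array([ 0.04234716, -0.02924556, -0.70449878,  0.70783676])}
side {'fx': 408.24650054205483, 'fy': 408.24650054205483, 'cx': 317.7815342814342, 'cy': 207.19953975585975, 'xyz': array([ 0.42716373, -0.66611269,  0.64395985]), 'orientation': array([ 0.3964657 , -0.03602484, -0.05480142,  0.91570408])}
wrist {'fx': 292.40772033639485, 'fy': 292.40772033639485, 'cx': 320.0592951523726, 'cy': 200.7296686164411, 'xyz': array([0.12891753, 0.61570606, 0.3827321 ]), 'orientation': array([-0.11317445, -0.08025339,  0.57656249,  0.80518733])}
```

View pics/top0.png

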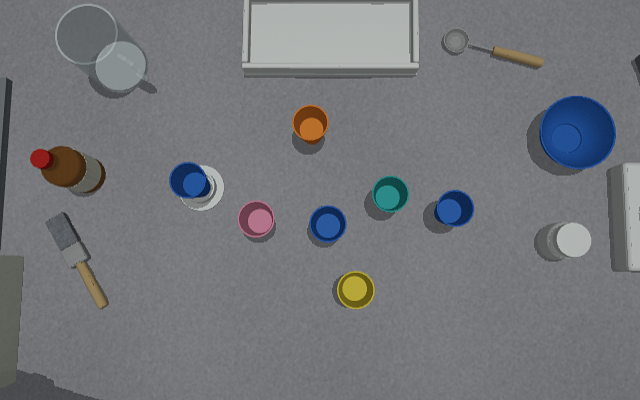

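View pics/side0.png

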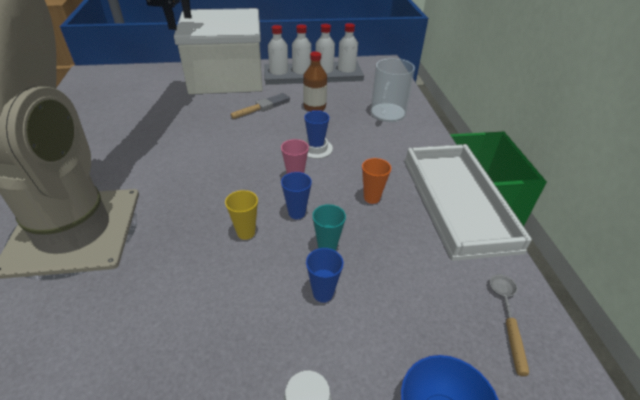

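View pics/wrist0.png

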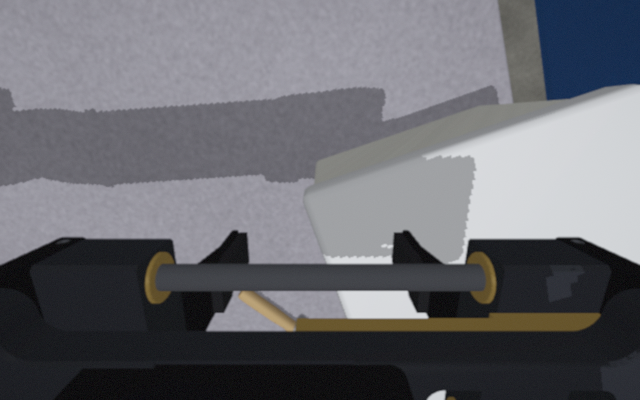

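The top view shows these candidates for a blue cup:
- (188,182): blue cup in the white stand, so this is the base.
- (328,224) and (454,208): the two loose blue cups.
- (577,132): a large blue bowl, not a cup.
- Look-alikes to leave alone: pink (256,219), turquoise (390,194), yellow (355,289) and orange (310,123).

Next I'll check the choice in close crops and measure.

```bash
cat > h.py <<'E'
import numpy as np, cv2
from scipy.spatial.transform import Rotation as R
def rays(cal,uv):
    uv=np.atleast_2d(np.asarray(uv,float))
    d=np.stack([(uv[:,0]-cal['cx'])/cal['fx'],-(uv[:,1]-cal['cy'])/cal['fy'],-np.ones(len(uv))],1)
    return R.from_quat(cal['orientation']).apply(d)
def onplane(cal,uv,z):
    d=rays(cal,uv); o=cal['xyz']; return o+d*((z-o[2])/d[:,2])[:,None]
def proj(cal,P):
    p=R.from_quat(cal['orientation']).inv().apply(np.atleast_2d(P)-cal['xyz'])
    return np.stack([cal['cx']+cal['fx']*p[:,0]/-p[:,2],cal['cy']-cal['fy']*p[:,1]/-p[:,2]],1)
def tri(c1,u1,c2,u2):
    A=np.zeros((3,3));b=np.zeros(3);L=[]
    for c,u in((c1,u1),(c2,u2)):
        d=rays(c,u)[0];d/=np.linalg.norm(d);M=np.eye(3)-np.outer(d,d);A+=M;b+=M@c['xyz'];L.append((c['xyz'],d))
    X=np.linalg.solve(A,b)
    return X,[np.linalg.norm(np.cross(X-o,d)) for o,d in L]
def cfit(P):
    A=np.c_[2*P,np.ones(len(P))];s=np.linalg.lstsq(A,(P**2).sum(1),rcond=None)[0]
    return s[:2],np.sqrt(s[2]+s[:2]@s[:2])
def mask(im,h0,h1,smin=130):
    h=cv2.cvtColor(im,cv2.COLOR_RGB2HSV)
    return cv2.inRange(h,(h0,smin,30),(h1,255,255))
E
python3 - <<'E'
import cv2,numpy as np
a=cv2.imread('pics/top0.png'); b=cv2.imread('pics/side0.png')
def c(im,u,v,s=32): return cv2.resize(im[v-s:v+s,u-s:u+s],(260,260),interpolation=cv2.INTER_CUBIC)
o=np.vstack([np.hstack([c(a,*p) for p in((195,185),(328,224),(454,208))]),np.hstack([c(b,*p) for p in((317,132),(297,197),(324,275))])])
cv2.imwrite('pics/crop0.png',o)
from h import *
for n,im in(('top',a),('side',b)):
    m=mask(im[:,:,::-1],105,125)
    k,l,st,ce=cv2.connectedComponentsWithStats(m)
    print(n,[(s.tolist(),c.round(1).tolist()) for s,c in zip(st[1:],ce[1:]) if s[4]>150])
E
```

```text
top [([540, 96, 76, 73, 4401], [577.2, 132.0]), ([169, 162, 41, 36, 1146], [188.7, 180.6]), ([434, 190, 40, 37, 1127], [454.2, 208.2]), ([309, 205, 37, 38, 1078], [327.3, 223.5])]
side [([61, 0, 119, 65, 6009], [119.1, 33.5]), ([189, 0, 238, 79, 7494], [341.6, 22.2]), ([305, 111, 24, 35, 626], [316.2, 126.4]), ([282, 173, 29, 46, 982], [296.1, 192.8]), ([306, 248, 37, 54, 1431], [323.8, 271.8]), ([401, 355, 97, 45, 3301], [445.0, 380.7])]
```

View pics/crop0.png

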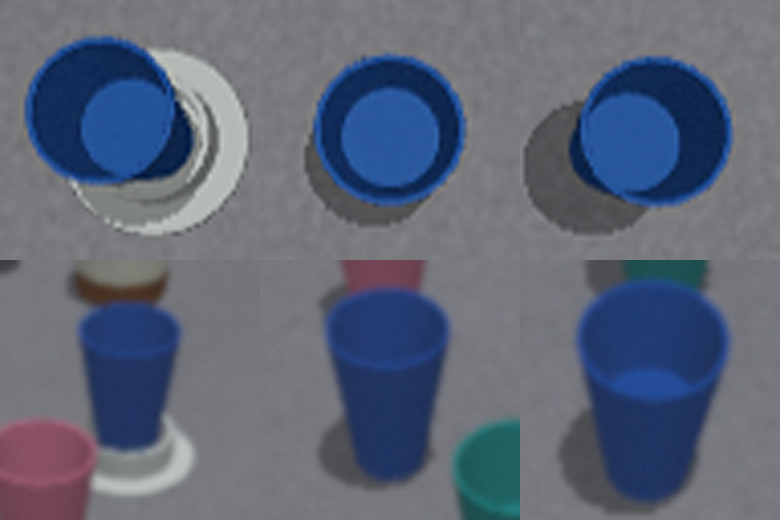

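The crops confirm the choice. Top row, left to right: the base cup in the stand, then the two loose blue cups. The bottom row shows the same three from the side, all upright. Now I'll measure the rims from both views.

```bash
cat > meas.py <<'E'
from h import *
from scipy.optimize import least_squares, brentq
def contour(im,u,v,h0=105,h1=125):
    m=mask(im,h0,h1)
    k,l,st,ce=cv2.connectedComponentsWithStats(m)
    i=l[v,u]
    mm=(l==i).astype(np.uint8)
    big=cv2.resize(mm*255,None,fx=4,fy=4,interpolation=cv2.INTER_LINEAR)
    c=max(cv2.findContours((big>127).astype(np.uint8),cv2.RETR_EXTERNAL,cv2.CHAIN_APPROX_NONE)[0],key=len)[:,0]
    return (c+0.5)/4-0.5
def circ(P):
    c0,r0=cfit(P)
    s=least_squares(lambda q:np.hypot(P[:,0]-q[0],P[:,1]-q[1])-q[2],[*c0,0.033],loss='cauchy',f_scale=0.0007)
    return s.x
def rim_top(cal,c,z): return circ(onplane(cal,c,z)[:,:2])
def rim_side(cal,c,z):
    w=c[:,0]; vt=c[:,1].min(); L=c[np.argmin(w),1]; 
    rr=min(c[np.argmin(w),1],c[np.argmax(w),1])
    t=c[c[:,1]<=rr+1]
    return circ(onplane(cal,t,z)[:,:2])
E
python3 - <<'E'
from meas import *
from bench import r
a=cv2.imread('pics/top0.png')[:,:,::-1].copy(); b=cv2.imread('pics/side0.png')[:,:,::-1].copy()
ct=r.calibration('top');cs=r.calibration('side')
for n,pt,ps,hh in(('base',(189,180),(316,126),None),('A',(327,223),(296,192),None),('B',(454,208),(324,271),None),('orange',(310,115),(375,180),(5,15))):
    k=hh or (105,125)
    c1=contour(a,*pt,*k);c2=contour(b,*ps,*k)
    for z in(.085,.095,.099,.105): print(n,z,rim_top(ct,c1,z).round(4),rim_side(cs,c2,z).round(4))
# foot / stand
m=cv2.inRange(cv2.cvtColor(a,cv2.COLOR_RGB2HSV),(0,0,150),(180,60,255))
k,l,st,ce=cv2.connectedComponentsWithStats(m)
print([(s.tolist(),c.round(1).tolist()) for s,c in zip(st[1:],ce[1:]) if s[4]>100])
for n,u,h in(('pink',(256,219),0),('teal',(390,194),0),('yel',(355,289),0)): print(n,onplane(ct,[u],.095).round(3))
E
```

```text
base 0.085 [0.5572 0.2538 0.0329] [0.5577 0.2712 0.0307]
base 0.095 [0.5556 0.251  0.0325] [0.5554 0.2544 0.0301]
base 0.099 [0.555  0.2498 0.0324] [0.5545 0.2477 0.0299]
base 0.105 [0.5541 0.2481 0.0322] [0.5531 0.2377 0.0296]
A 0.085 [0.4796 0.0016 0.0327] [0.4794 0.0087 0.0327]
A 0.095 [0.4789 0.0015 0.0323] [ 0.4785 -0.0034  0.0321]
A 0.099 [0.4786 0.0015 0.0322] [ 0.4781 -0.0082  0.0319]
A 0.105 [0.4781 0.0014 0.0319] [ 0.4776 -0.0154  0.0315]
B 0.085 [ 0.508  -0.224   0.0328] [ 0.5101 -0.2141  0.0319]
B 0.095 [ 0.507  -0.2217  0.0324] [ 0.5086 -0.2222  0.0313]
B 0.099 [ 0.5066 -0.2207  0.0323] [ 0.508  -0.2254  0.0311]
B 0.105 [ 0.5059 -0.2193  0.0321] [ 0.5071 -0.2302  0.0307]
orange 0.085 [0.6631 0.0341 0.0328] [0.6654 0.0442 0.032 ]
orange 0.095 [0.6603 0.0337 0.0325] [0.6612 0.0315 0.0315]
orange 0.099 [0.6592 0.0335 0.0323] [0.6594 0.0265 0.0312]
orange 0.105 [0.6576 0.0332 0.0321] [0.6569 0.0188 0.0309]
[([242, 0, 7, 62, 324], [245.1, 30.7]), ([413, 0, 6, 62, 324], [415.5, 30.5]), ([55, 4, 60, 58, 182], [74.2, 24.8]), ([242, 4, 177, 64, 10184], [329.7, 35.9]), ([96, 42, 20, 21, 153], [105.7, 51.8]), ([623, 163, 17, 107, 1444], [632.5, 212.4]), ([191, 165, 33, 46, 477], [212.5, 186.9]), ([557, 223, 34, 34, 924], [573.6, 239.5])]
pink [[0.486 0.127 0.095]]
teal [[ 0.531 -0.109  0.095]]
yel [[ 0.365 -0.047  0.095]]
```

The rim heights where the two views agree come out at about 97 mm (base), 91 mm (A) and 94 mm (B). The text gives 99, 95 and 95 mm, and the radii are about 32.5 mm, so these fit. I'll work out the move to cup A at (0.479, 0.0015).

```bash
cat > go.py <<'E'
from bench import r
from h import *
import sys
# usage: go.py x y z [jawdeg]  -> shift in tool axes cm, twist units
s=r.read_state(); q=R.from_quat(s['eef_rot']); M=q.as_matrix()
print('t',round(s['time'],2),'tcp',s['ee_pos'].round(4),'w',round(s['width'],4),'F',s['ft_force'].round(1),'q',s['joint_positions'].round(2))
print('x',M[:,0].round(3),'y',M[:,1].round(3),'z',M[:,2].round(3))
if len(sys.argv)>3:
    t=np.array([float(v) for v in sys.argv[1:4]])
    print('shift cm',(M.T@(t-s['ee_pos'])*100).round(2))
if len(sys.argv)>4:
    a=np.radians(float(sys.argv[4])); g=np.array([np.cos(a),np.sin(a),0])
    th=np.degrees(np.arctan2(g@M[:,2],g@M[:,1])); th=(th+90)%180-90
    print('twist units',th/5)
E
python3 go.py 0.479 0.0015 0.24 0
```

```text
t 0.15 tcp [0.2017 0.5913 0.241 ] w 0.0871 F [-0.4 -0.3 -0.2] q [-1.26  0.33 -0.06  1.46  0.02  1.35 -0.09]
x [-0.    -0.001 -1.   ] y [ 0.323  0.946 -0.001] z [ 0.946 -0.323  0.   ]
shift cm [  0.15 -46.86  45.29]
twist units 14.232173829127863
```

>>> {"name": "drive_tool", "arguments": {
  "motion": [
    [0,-0.5,0.5,0.2],
    [0,-1.9,1.8,0.6],
    [0,-3.8,3.6,1.1],
    [0,-6.1,5.9,1.8],
    [0,-8.9,8.6,2.7],
    [0,-11.7,11.3,3.5],
    [0,-14.5,14.0,4.4],
    [0,-17.3,16.8,5.2],
    [0,-20.2,19.5,6.1],
    [0,-23.0,22.2,7.0],
    [0,-25.8,24.9,7.8],
    [0,-28.6,27.6,8.7],
    [0,-31.4,30.4,9.5],
    [0,-34.2,33.1,10.4],
    [0,-37.0,35.8,11.2],
    [0,-39.9,38.5,12.1],
    [0,-42.7,41.2,12.9],
    [0,-44.8,43.3,13.6],
    [0,-46.2,44.6,14.0],
    [0,-46.9,45.3,14.2]
  ],
  "grip": 0,
  "force": 15
}}

```text
time: 1.82
ee_pos: [0.4794, -0.0012, 0.2415]
eef_rot: [0.501, 0.499, -0.501, 0.499]
ft_force: [0.3, -0.7, 0.2]
width: 0.087
```

```bash
python3 go.py 0.479 0.0015 0.078 0; python3 - <<'E'
from bench import r
import cv2
im=r.camera('wrist');cv2.imwrite('pics/w1.png',im[:,:,::-1])
E
```

```text
t 1.82 tcp [ 0.4794 -0.0012  0.2415] w 0.087 F [ 0.3 -0.7  0.2] q [-0.64 -0.02  0.55  1.86  0.01  1.3  -0.1 ]
x [ 0.  0. -1.] y [ 1.    -0.002  0.   ] z [-0.002 -1.    -0.   ]
shift cm [16.35 -0.04 -0.27]
twist units -0.027997271071939167
```

View pics/w1.png

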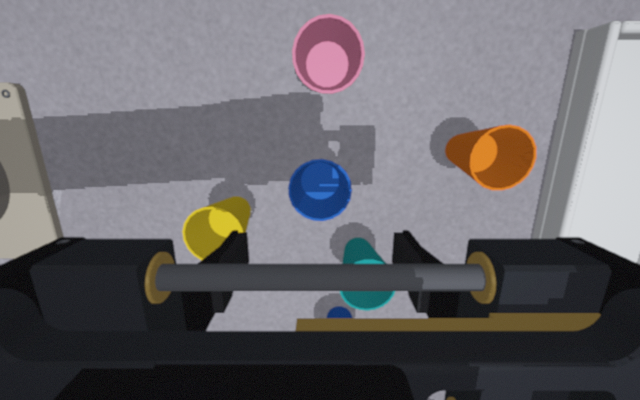

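The wrist view shows cup A at (320,189), midway between the fingers, with pink at (328,54), yellow at (212,232) and turquoise at (368,284) clear of the jaw line. I'll check its position with a wrist ray.

```bash
python3 - <<'E'
from meas import *
from bench import r
b=cv2.imread('pics/w1.png')[:,:,::-1].copy(); a=cv2.imread('pics/top0.png')[:,:,::-1].copy()
cw=r.calibration('wrist');ct=r.calibration('top')
c=contour(b,320,195);c1=contour(a,327,223)
for z in(.085,.09,.095,.1): print(z,rim_top(cw,c,z).round(4),rim_top(ct,c1,z).round(4))
E
```

```text
0.085 [4.776e-01 1.000e-04 3.280e-02] [0.4796 0.0016 0.0327]
0.09 [0.4776 0.0013 0.0323] [0.4792 0.0015 0.0325]
0.095 [0.4777 0.0025 0.0317] [0.4789 0.0015 0.0323]
0.1 [0.4777 0.0038 0.0312] [0.4785 0.0015 0.0321]
```

Top and wrist agree within about 1 mm: (0.478, 0.002), rim about 91–95 mm. Descending.

>>> {"name": "drive_tool", "arguments": {
  "motion": [
    [0.5,-0.1,-0.2,0],
    [2,-0.1,-0.3,0],
    [4.5,-0.1,-0.3,0],
    [7,-0.1,-0.3,0],
    [9.5,-0.1,-0.3,0],
    [12,-0.1,-0.3,0],
    [14,-0.1,-0.3,0],
    [15.4,-0.1,-0.3,0],
    [16.0,-0.1,-0.3,0],
    [16.2,-0.1,-0.3,0],
    [16.2,-0.1,-0.3,0]
  ]
}}

```text
time: 2.78
ee_pos: [0.4778, 0.0056, 0.0795]
eef_rot: [0.499, 0.501, -0.499, 0.501]
ft_force: [-1.4, -0.3, 0.5]
width: 0.0874
```

>>> {"name": "drive_tool", "arguments": {
  "motion": [
    [0,0,0,0],
    [0,0,0,0],
    [0,0,0,0],
    [0,0,0,0],
    [0,0,0,0],
    [0,0,0,0],
    [0,0,0,0],
    [0,0,0,0]
  ],
  "grip": 255,
  "force": 12
}}

```text
time: 3.45
ee_pos: [0.4785, 0.0045, 0.0798]
eef_rot: [0.5, 0.501, -0.499, 0.501]
ft_force: [0.5, 0.2, 2.3]
width: 0.0629
```

>>> {"name": "drive_tool", "arguments": {
  "motion": [
    [-0.3,0,0,0],
    [-1.2,0,0,0],
    [-3,0,0,0],
    [-5.5,0,0,0],
    [-8,0,0,0],
    [-10.5,0,0,0],
    [-13,0,0,0],
    [-15,0,0,0],
    [-16.3,0,0,0],
    [-17,0,0,0],
    [-17,0,0,0]
  ]
}}

```text
time: 4.37
ee_pos: [0.4786, 0.0043, 0.2511]
eef_rot: [0.5, 0.5, -0.499, 0.501]
ft_force: [0.3, -0.3, -1.3]
width: 0.0629
```

```bash
python3 go.py 0.555 0.25 0.25 0; python3 - <<'E'
from bench import r
import cv2,numpy as np
np.save('st2.npy',r.read_state()['ee_pos'])
for n in('side','top','wrist'): cv2.imwrite(f'pics/{n}2.png',r.camera(n)[:,:,::-1])
a=cv2.imread('pics/side2.png')[40:260,180:440];b=cv2.imread('pics/top2.png')[120:340,200:460]
cv2.imwrite('pics/c2.png',cv2.resize(np.hstack([a,b]),None,fx=1.5,fy=1.5))
E
```

```text
t 4.37 tcp [0.4786 0.0043 0.2511] w 0.0629 F [ 0.3 -0.3 -1.3] q [-0.65 -0.03  0.55  1.85  0.01  1.32 -0.11]
x [ 0.002  0.001 -1.   ] y [1.    0.003 0.002] z [ 0.003 -1.    -0.001]
shift cm [  0.14   7.71 -24.55]
twist units 0.029615935218782852
```

View pics/c2.png

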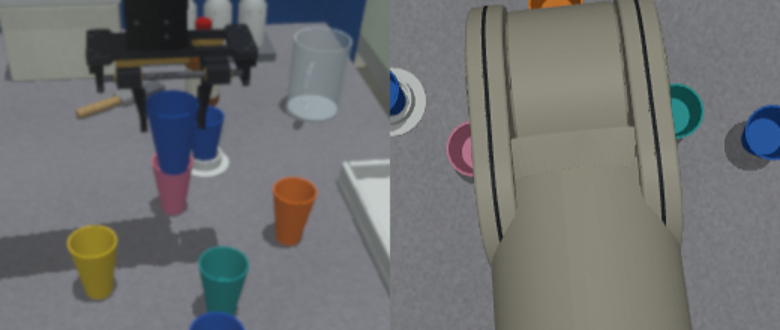

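View pics/wrist2.png

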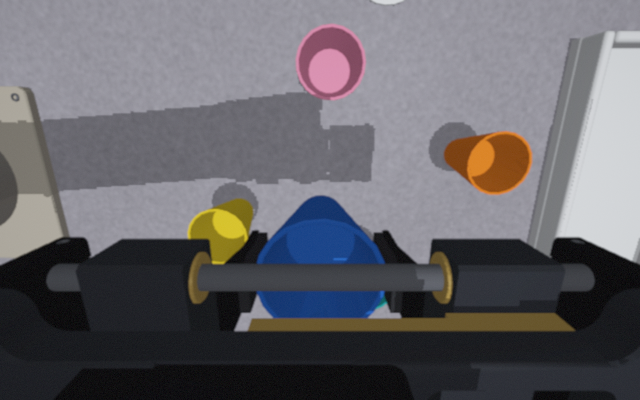

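Cup A is held upright: opening 62.9 mm, foot at about (321,197) in the wrist view. I'll measure its offset from the TCP.

```bash
python3 - <<'E'
from meas import *
from bench import r
cw=r.calibration('wrist');cs=r.calibration('side')
w=cv2.imread('pics/wrist2.png')[:,:,::-1].copy(); s=cv2.imread('pics/side2.png')[:,:,::-1].copy()
c=contour(w,321,215); top=c[c[:,1]<c[:,1].min()+6]
print('wrist foot top',top[:,1].min(),top[top[:,1]<top[:,1].min()+.5][:,0].mean())
for z in(.166,.171,.176): 
    P=onplane(cw,top,z); i=P[:,1].argmax(); print(z,'far pt',P[i].round(4),'centre y',(P[i,1]-.019).round(4),'x',P[:,0].mean().round(4), circ(P[:,:2]).round(4))
c=contour(s,295,140); 
bot=c[c[:,1]>c[:,1].max()-5]
print('side foot',bot[:,1].max(),bot[bot[:,1]>bot[:,1].max()-.5][:,0].mean(),'rim top',c[:,1].min(),'cols',c[:,0].min(),c[:,0].max())
# predictions for cup axis at given TCP y offsets
t=np.load('st2.npy')
def lowest(cy,zf):
    a=np.linspace(0,2*np.pi,200);P=np.c_[t[0]+.019*np.cos(a),cy+.019*np.sin(a),np.full(200,zf)]
    return proj(cs,P)[:,1].max(),proj(cw,P)[:,1].min()
for cy in(-.002,0,.002,.004):
    print(cy,[np.round(lowest(cy,z),1).tolist() for z in(.167,.171,.175)])
E
```

```text
wrist foot top 195.625 320.5
0.166 far pt [0.4783 0.0197 0.166 ] centre y 0.0007 x 0.4762 [0.4763 0.0016 0.0178]
0.171 far pt [0.4782 0.021  0.171 ] centre y 0.002 x 0.4762 [0.4763 0.0034 0.0174]
0.176 far pt [0.4782 0.0223 0.176 ] centre y 0.0033 x 0.4762 [0.4763 0.0051 0.017 ]
side foot 155.375 295.0 rim top 100.625 cols 276.625 328.375
-0.002 [[159.1, 199.2], [157.5, 200.6], [155.8, 202.0]]
0 [[158.5, 196.7], [156.9, 198.1], [155.2, 199.5]]
0.002 [[157.9, 194.3], [156.3, 195.6], [154.6, 197.0]]
0.004 [[157.3, 191.8], [155.7, 193.1], [154.0, 194.4]]
```

>>> {"name": "drive_tool", "arguments": {
  "motion": [
    [-0.1,0.2,-0.3,0],
    [-0.3,0.8,-1.3,0],
    [-0.6,1.8,-3.0,0],
    [-1,3.2,-5.3,0],
    [-1,4.6,-7.6,0],
    [-1,5.9,-9.7,0],
    [-1,6.9,-11.3,0],
    [-1,7.5,-12.3,0],
    [-1,7.7,-12.6,0],
    [-1,7.7,-12.6,0],
    [-1,7.7,-12.6,0]
  ]
}}

```text
time: 5.43
ee_pos: [0.5546, 0.1296, 0.2594]
eef_rot: [0.499, 0.5, -0.5, 0.5]
ft_force: [-0.1, -0.1, -0.9]
width: 0.0628
```

```bash
python3 go.py 0.555 0.2515 0.25 0; python3 - <<'E'
from meas import *
from bench import r
cw=r.calibration('wrist'); im=r.camera('wrist'); cv2.imwrite('pics/w3.png',im[:,:,::-1])
it=r.camera('top'); cv2.imwrite('pics/t3.png',it[:,:,::-1])
m=mask(im,105,125);k,l,st,ce=cv2.connectedComponentsWithStats(m)
for i in range(1,k):
    if 300<st[i,4]:
        print(st[i],ce[i].round(1))
        if st[i,1]+st[i,3]<195:
            ys,xs=np.nonzero(l==i); j=len(ys)//2
            c=contour(im,int(xs[j]),int(ys[j]))
            for z in(.09,.095,.099,.105): print(z,rim_top(cw,c,z).round(4))
E
```

```text
t 5.43 tcp [0.5546 0.1296 0.2594] w 0.0628 F [-0.1 -0.1 -0.9] q [-0.73  0.21  0.49  1.61 -0.1   1.35 -0.23]
x [-0.    -0.001 -1.   ] y [ 1.     0.002 -0.   ] z [ 0.002 -1.     0.001]
shift cm [  0.93   0.06 -12.19]
twist units 0.01986597256895095
[ 287   30   67   73 3771] [320.2  66. ]
0.09 [0.5528 0.2519 0.0324]
0.095 [0.5528 0.2511 0.0319]
0.099 [0.5528 0.2505 0.0315]
0.105 [0.5528 0.2496 0.0308]
[ 256  197  129   67 5462] [320.  238.2]
[ 256  291  129   27 3052] [320.  303.3]
```

View pics/w3.png

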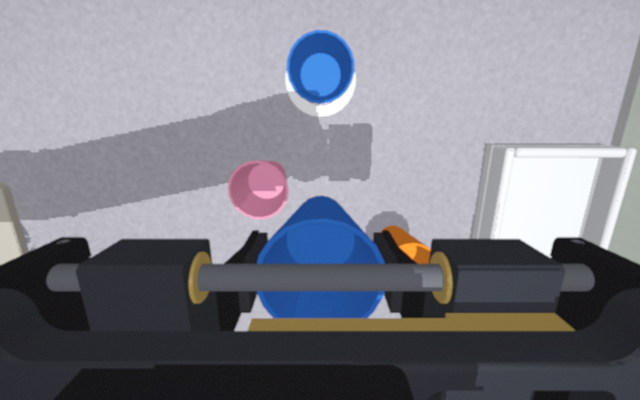

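The wrist view shows the base at (320,66) and the held cup's foot at column 320, so x is already aligned. The base measures y≈0.2502 in both views. I'll move over it and stop above the mouth.

>>> {"name": "drive_tool", "arguments": {
  "motion": [
    [0,0,-0.3,0],
    [0,0,-1.2,0],
    [0,0,-3.0,0],
    [0,0,-5.2,0],
    [0,0,-7.4,0],
    [0,0,-9.6,0],
    [0.5,0,-11.2,0],
    [1.5,0,-12.0,0],
    [3,0,-12.2,0],
    [4.5,0,-12.2,0],
    [5.6,0,-12.2,0],
    [6,0,-12.2,0],
    [6,0,-12.2,0]
  ]
}}

```text
time: 6.62
ee_pos: [0.5539, 0.2518, 0.1982]
eef_rot: [0.499, 0.501, -0.5, 0.5]
ft_force: [-0.2, 0.0, -1.1]
width: 0.0627
```

```bash
python3 go.py 0.5546 0.252 0.13 0; python3 - <<'E'
from meas import *
from bench import r
for n in('side','wrist'):
    im=r.camera(n); cv2.imwrite(f'pics/{n}4.png',im[:,:,::-1])
a=cv2.imread('pics/side4.png')[60:180,240:400]; b=cv2.imread('pics/wrist4.png')[120:360,160:480]
cv2.imwrite('pics/c4.png',np.hstack([cv2.resize(a,(400,300),interpolation=cv2.INTER_CUBIC),cv2.resize(b,(400,300))]))
E
```

```text
t 6.62 tcp [0.5539 0.2518 0.1982] w 0.0627 F [-0.2  0.  -1.1] q [-0.83  0.33  0.42  1.59 -0.14  1.25 -0.39]
x [-0.002 -0.001 -1.   ] y [ 1.     0.002 -0.002] z [ 0.002 -1.     0.001]
shift cm [ 6.82  0.08 -0.03]
twist units 0.023777697382868723
```

View pics/c4.png

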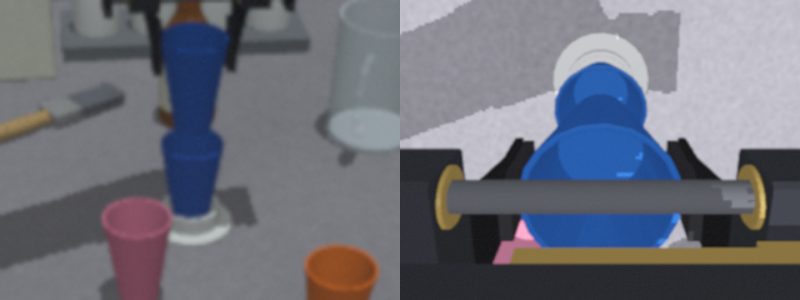

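The side crop shows the held cup (195,80) directly over the base cup (192,160), and the wrist crop agrees. Lowering.

>>> {"name": "drive_tool", "arguments": {
  "motion": [
    [0.3,0.05,0,0],
    [0.9,0.05,0,0],
    [1.7,0.05,0,0],
    [2.5,0.05,0,0],
    [3.3,0.05,0,0],
    [4.1,0.05,0,0],
    [4.9,0.05,0,0],
    [5.5,0.05,0,0],
    [5.9,0.05,0,0],
    [6.2,0.05,0,0],
    [6.2,0.05,0,0]
  ]
}}

```text
time: 7.63
ee_pos: [0.5547, 0.2525, 0.1369]
eef_rot: [0.499, 0.501, -0.5, 0.501]
ft_force: [0.3, 0.0, -0.4]
width: 0.0632
```

>>> {"name": "drive_tool", "arguments": {
  "motion": [
    [0.2,0,0,0],
    [0.4,0,0,0],
    [0.55,0,0,0],
    [0.65,0,0,0],
    [0.65,0,0,0]
  ]
}}

```text
time: 8.05
ee_pos: [0.5548, 0.2526, 0.1309]
eef_rot: [0.499, 0.501, -0.499, 0.501]
ft_force: [0.7, -0.0, -1.2]
width: 0.0632
```

>>> {"name": "drive_tool", "arguments": {
  "motion": [
    [0.1,0,0,0],
    [0.2,0,0,0],
    [0.2,0,0,0],
    [0.2,0,0,0]
  ]
}}

```text
time: 8.38
ee_pos: [0.5549, 0.2526, 0.129]
eef_rot: [0.499, 0.501, -0.499, 0.501]
ft_force: [-0.5, 0.1, -0.7]
width: 0.063
```

>>> {"name": "drive_tool", "arguments": {
  "motion": [
    [0.05,0,0,0],
    [0.1,0,0,0],
    [0.15,0,0,0],
    [0.15,0,0,0]
  ]
}}

```text
time: 8.72
ee_pos: [0.5553, 0.253, 0.1287]
eef_rot: [0.5, 0.501, -0.499, 0.501]
ft_force: [-2.6, -0.3, 9.4]
width: 0.0636
```

It touched down at TCP z = 0.1287, which is the expected seated height, with 9 N. I'll release and rise.

>>> {"name": "drive_tool", "arguments": {
  "motion": [
    [-0.1,0,0,0],
    [-0.1,0,0,0],
    [-0.1,0,0,0],
    [-0.1,0,0,0],
    [-0.1,0,0,0],
    [-0.1,0,0,0],
    [-0.1,0,0,0]
  ],
  "grip": 0
}}

```text
time: 9.3
ee_pos: [0.5549, 0.2526, 0.1285]
eef_rot: [0.499, 0.501, -0.499, 0.501]
ft_force: [0.4, -0.3, 0.5]
width: 0.0866
```

>>> {"name": "drive_tool", "arguments": {
  "motion": [
    [-0.3,0,0,0],
    [-1.2,0,0,0],
    [-3,0,0,0],
    [-5,0,0,0],
    [-7.5,0,0,0],
    [-10,0,0,0],
    [-12,0,1,0],
    [-13,0,3,0],
    [-13,0,5.5,0],
    [-13,0,8,0],
    [-13,0,10,0],
    [-13,0,11.5,0],
    [-13,0,12.2,0],
    [-13,0,12.2,0],
    [-13,0,12.2,0]
  ]
}}

```text
time: 10.55
ee_pos: [0.5552, 0.1316, 0.2587]
eef_rot: [0.499, 0.501, -0.499, 0.501]
ft_force: [1.3, 0.0, 0.3]
width: 0.0868
```

```bash
python3 go.py 0.507 -0.2217 0.26 0; python3 - <<'E'
from meas import *
from bench import r
cw=r.calibration('wrist'); im=r.camera('wrist'); cv2.imwrite('pics/w5.png',im[:,:,::-1])
s=r.camera('side'); cv2.imwrite('pics/s5.png',s[:,:,::-1])
b=np.hstack([cv2.resize(s[60:180,240:400],(400,300),interpolation=cv2.INTER_CUBIC),cv2.resize(im[0:240,160:480],(400,300))])
cv2.imwrite('pics/c5.png',b[:,:,::-1])
E
```

```text
t 10.55 tcp [0.5552 0.1316 0.2587] w 0.0868 F [1.3 0.  0.3] q [-0.73  0.21  0.49  1.61 -0.1   1.35 -0.23]
x [ 0.     0.001 -1.   ] y [1.    0.003 0.   ] z [ 0.003 -1.    -0.001]
shift cm [-0.15 -4.94 35.31]
twist units 0.039416744727734
```

View pics/c5.png

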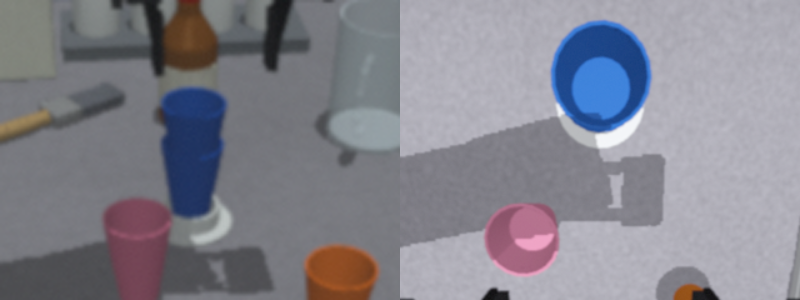

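The first nest is good: the crops show an upright two-cup stack (193,150). I'll measure its rim now for the second cup and move on to cup B.

```bash
python3 - <<'E'
from meas import *
from bench import r
cw=r.calibration('wrist');cs=r.calibration('side')
im=cv2.imread('pics/w5.png')[:,:,::-1].copy();s=cv2.imread('pics/s5.png')[:,:,::-1].copy()
c=contour(im,320,65);c2=contour(s,316,110)
for z in(.135,.139,.144,.149): print(z,rim_top(cw,c,z).round(4),rim_side(cs,c2,z).round(4))
E
```

```text
0.135 [0.5531 0.2521 0.0329] [0.5574 0.2617 0.0315]
0.139 [0.5531 0.2515 0.0324] [0.5564 0.2544 0.0313]
0.144 [0.5531 0.2506 0.0318] [0.5551 0.2453 0.031 ]
0.149 [0.5531 0.2498 0.0311] [0.5538 0.2362 0.0306]
```

>>> {"name": "drive_tool", "arguments": {
  "motion": [
    [0,0,0.4,0],
    [0,-0.2,1.5,0],
    [0,-0.5,3.3,0],
    [0,-0.8,5.5,0],
    [0,-1.1,8.0,0],
    [0,-1.5,10.5,0],
    [0,-1.8,13.0,0],
    [0,-2.2,15.5,0],
    [0,-2.5,18.0,0],
    [0,-2.9,20.5,0],
    [0,-3.2,23.0,0],
    [0,-3.6,25.5,0],
    [0,-3.9,28.0,0],
    [0,-4.3,30.5,0],
    [0,-4.6,32.5,0],
    [0,-4.8,34.2,0],
    [0,-4.9,35.1,0],
    [0,-4.9,35.4,0],
    [0,-4.9,35.4,0],
    [0,-4.9,35.4,0]
  ]
}}

```text
time: 12.32
ee_pos: [0.5075, -0.2226, 0.2584]
eef_rot: [0.499, 0.501, -0.499, 0.501]
ft_force: [-0.5, 0.5, -0.1]
width: 0.087
```

```bash
python3 go.py 0.507 -0.2217 0.08 0; python3 - <<'E'
from meas import *
from bench import r
cw=r.calibration('wrist'); im=r.camera('wrist'); cv2.imwrite('pics/w6.png',im[:,:,::-1])
it=r.camera('top'); cv2.imwrite('pics/t6.png',it[:,:,::-1])
m=mask(im,105,125);k,l,st,ce=cv2.connectedComponentsWithStats(m)
for i in range(1,k):
    if 1000<st[i,4]:
        print(st[i],ce[i].round(1))
        if st[i,1]<230 and abs(ce[i,0]-320)<60:
            ys,xs=np.nonzero(l==i); j=len(ys)//2
            c=contour(im,int(xs[j]),int(ys[j]))
            for z in(.09,.095,.1): print(z,rim_top(cw,c,z).round(4))
E
```

```text
t 12.32 tcp [ 0.5075 -0.2226  0.2584] w 0.087 F [-0.5  0.5 -0.1] q [-0.31  0.19  0.74  1.66 -0.13  1.34  0.45]
x [-0.  0. -1.] y [ 1.     0.004 -0.   ] z [ 0.004 -1.    -0.   ]
shift cm [17.84 -0.04 -0.08]
twist units 0.044620452307040634
[ 291  159   59   58 2682] [320.2 187.3]
0.09 [ 0.5061 -0.2215  0.0321]
0.095 [ 0.5061 -0.2203  0.0316]
0.1 [ 0.506  -0.2191  0.0311]
```

View pics/w6.png

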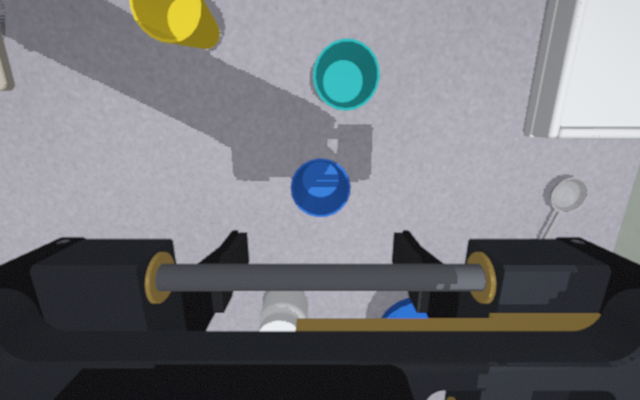

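The wrist view shows cup B at (320,187), centred between the fingers. Its position (0.506–0.507, −0.221) agrees with the top view. Descending to grasp.

>>> {"name": "drive_tool", "arguments": {
  "motion": [
    [0.5,0,-0.1,0],
    [2,0,-0.1,0],
    [4.5,0,-0.1,0],
    [7.5,0,-0.1,0],
    [10.5,0,-0.1,0],
    [13.5,0,-0.1,0],
    [15.7,0,-0.1,0],
    [17,0,-0.1,0],
    [17.6,0,-0.1,0],
    [17.8,0,-0.1,0],
    [17.8,0,-0.1,0]
  ]
}}

```text
time: 13.33
ee_pos: [0.5077, -0.2226, 0.0811]
eef_rot: [0.499, 0.501, -0.499, 0.501]
ft_force: [1.1, 0.8, 0.6]
width: 0.0876
```

>>> {"name": "drive_tool", "arguments": {
  "motion": [
    [0,0,0,0],
    [0,0,0,0],
    [0,0,0,0],
    [0,0,0,0],
    [0,0,0,0],
    [0,0,0,0],
    [0,0,0,0],
    [0,0,0,0]
  ],
  "grip": 255,
  "force": 12
}}

```text
time: 14.0
ee_pos: [0.5076, -0.2226, 0.0809]
eef_rot: [0.499, 0.501, -0.499, 0.501]
ft_force: [0.3, 0.2, 3.9]
width: 0.0619
```

>>> {"name": "drive_tool", "arguments": {
  "motion": [
    [-0.3,0,0,0],
    [-1.2,0,0,0],
    [-3,0,0,0],
    [-5.5,0,0,0],
    [-8.5,0,0,0],
    [-11.5,0,0,0],
    [-14.5,0,0,0],
    [-17.5,0,0,0],
    [-19.5,0,0,0],
    [-21,0,0,0],
    [-21.5,0,0,0],
    [-21.5,0,0,0],
    [-21.5,0,0,0]
  ]
}}

```text
time: 15.08
ee_pos: [0.5069, -0.2224, 0.2948]
eef_rot: [0.499, 0.501, -0.499, 0.5]
ft_force: [0.4, -0.2, -1.0]
width: 0.062
```

```bash
python3 go.py 0.555 0.13 0.295 0; python3 - <<'E'
from meas import *
from bench import r
t=r.read_state()['ee_pos'];cw=r.calibration('wrist'); im=r.camera('wrist'); cv2.imwrite('pics/w7.png',im[:,:,::-1])
c=contour(im,321,215); top=c[c[:,1]<c[:,1].min()+6]
z=t[2]-.08
P=onplane(cw,top,z); print('foot rel TCP', P[:,1].max()-.019-t[1], circ(P[:,:2])-np.r_[t[:2],0], c[:,1].min())
E
```

```text
t 15.08 tcp [ 0.5069 -0.2224  0.2948] w 0.062 F [ 0.4 -0.2 -1. ] q [-0.33  0.17  0.75  1.6  -0.12  1.42  0.44]
x [-0.001  0.    -1.   ] y [ 1.     0.003 -0.001] z [ 0.003 -1.    -0.   ]
shift cm [-1.000e-02  4.910e+00 -3.523e+01]
twist units 0.031535759934834574
foot rel TCP 0.0011196100525377728 [-0.00155478  0.00246422  0.01746254] 190.625
```

View pics/w7.png

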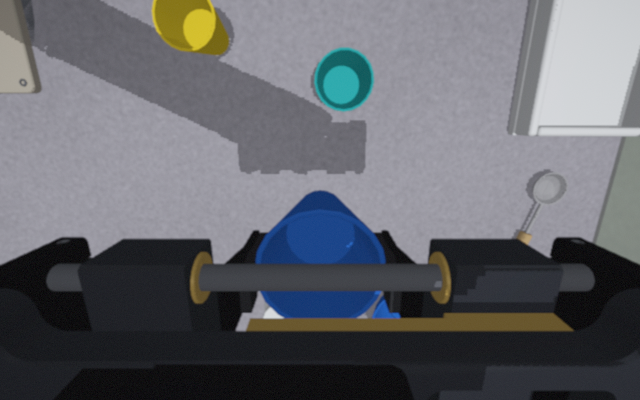

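Cup B is held upright with its foot about 1 mm to +y of the TCP. Carrying it high to a look-point short of the stack.

>>> {"name": "drive_tool", "arguments": {
  "motion": [
    [0,0,-0.4,0],
    [0,0.2,-1.5,0],
    [0,0.5,-3.3,0],
    [0,0.8,-5.5,0],
    [0,1.1,-8.0,0],
    [0,1.5,-10.5,0],
    [0,1.8,-13.0,0],
    [0,2.2,-15.5,0],
    [0,2.5,-18.0,0],
    [0,2.9,-20.5,0],
    [0,3.2,-23.0,0],
    [0,3.6,-25.5,0],
    [0,3.9,-28.0,0],
    [0,4.3,-30.5,0],
    [0,4.6,-32.5,0],
    [0,4.8,-34.2,0],
    [0,4.9,-35.0,0],
    [0,4.9,-35.2,0],
    [0,4.9,-35.2,0],
    [0,4.9,-35.2,0]
  ]
}}

```text
time: 16.8
ee_pos: [0.5552, 0.1282, 0.2954]
eef_rot: [0.5, 0.5, -0.5, 0.5]
ft_force: [0.3, 0.5, -1.3]
width: 0.0621
```

```bash
python3 go.py 0.555 0.2495 0.25 0; python3 - <<'E'
from meas import *
from bench import r
t=r.read_state()['ee_pos'];cw=r.calibration('wrist'); im=r.camera('wrist'); cv2.imwrite('pics/w8.png',im[:,:,::-1])
it=r.camera('top'); cv2.imwrite('pics/t8.png',it[:,:,::-1]); ct=r.calibration('top')
m=mask(im,105,125);k,l,st,ce=cv2.connectedComponentsWithStats(m)
for i in range(1,k):
    if 1000<st[i,4]:
        print(st[i],ce[i].round(1))
        if st[i,1]+st[i,3]<185:
            ys,xs=np.nonzero(l==i); j=len(ys)//2
            c=contour(im,int(xs[j]),int(ys[j]))
            for z in(.139,.144,.149): print(z,rim_top(cw,c,z).round(4))
m=mask(it,105,125);k,l,st,ce=cv2.connectedComponentsWithStats(m)
for i in range(1,k):
    if 300<st[i,4]<2500 and ce[i,0]<260:
        ys,xs=np.nonzero(l==i); j=len(ys)//2
        c=contour(it,int(xs[j]),int(ys[j]));print('top',st[i],ce[i])
        for z in(.139,.144,.149): print(z,rim_top(ct,c,z).round(4))
c=contour(im,321,215); top=c[c[:,1]<c[:,1].min()+6]
P=onplane(cw,top,t[2]-.08); print('foot rel', P[:,1].max()-.019-t[1])
E
```

```text
t 16.8 tcp [0.5552 0.1282 0.2954] w 0.0621 F [ 0.3  0.5 -1.3] q [-0.73  0.19  0.49  1.55 -0.09  1.42 -0.23]
x [-0.    -0.001 -1.   ] y [ 1.     0.001 -0.   ] z [ 0.001 -1.     0.001]
shift cm [ 4.530e+00 -1.000e-02 -1.214e+01]
twist units 0.01398553135717293
[ 286   26   69   77 4123] [320.1  63.6]
0.139 [0.5534 0.2507 0.0323]
0.144 [0.5534 0.2499 0.0318]
0.149 [0.5534 0.2491 0.0312]
[ 255  191  131   73 6354] [320.1 235.9]
[ 261  291  119   27 2712] [319.9 302.9]
foot rel 0.0010835944400753306
```

View pics/w8.png

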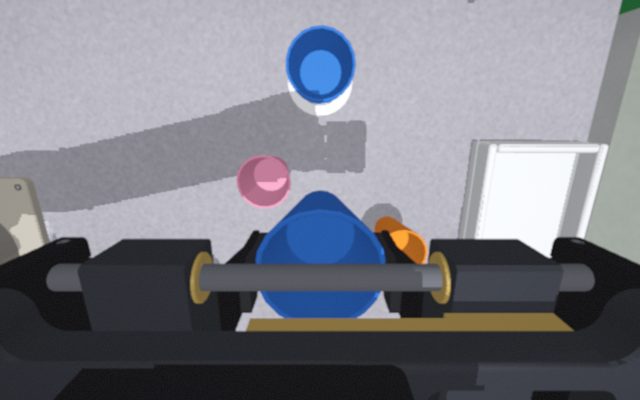

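View pics/t8.png

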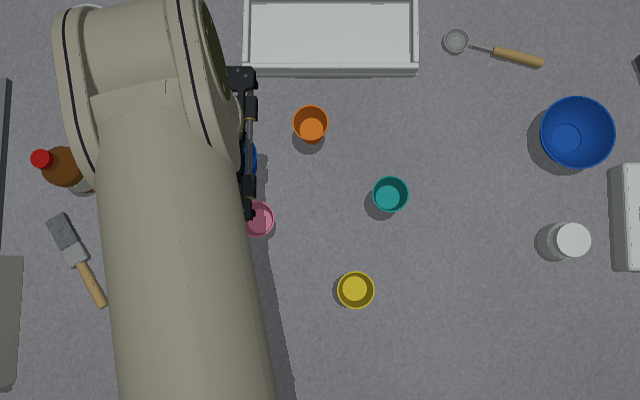

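The stack rim at (320,64) and the held cup at column 320 line up. Stack y≈0.250 and rim height about 144 mm. Moving over it and stopping above the mouth.

>>> {"name": "drive_tool", "arguments": {
  "motion": [
    [0,0,-0.3,0],
    [0,0,-1.2,0],
    [0,0,-3.0,0],
    [0,0,-5.2,0],
    [0,0,-7.4,0],
    [0,0,-9.6,0],
    [0,0,-11.2,0],
    [0.5,0,-12.0,0],
    [1.5,0,-12.1,0],
    [3.0,0,-12.1,0],
    [4.3,0,-12.1,0],
    [5,0,-12.1,0],
    [5,0,-12.1,0],
    [5,0,-12.1,0]
  ]
}}

```text
time: 18.07
ee_pos: [0.555, 0.2497, 0.2454]
eef_rot: [0.499, 0.5, -0.5, 0.5]
ft_force: [0.1, 1.0, -0.4]
width: 0.0619
```

```bash
python3 go.py 0.555 0.2492 0.175 0; python3 - <<'E'
from meas import *
from bench import r
s=r.camera('side');im=r.camera('wrist')
b=np.hstack([cv2.resize(s[40:190,240:400],(400,375),interpolation=cv2.INTER_CUBIC),cv2.resize(im[100:360,180:460],(400,375))])
cv2.imwrite('pics/c9.png',b[:,:,::-1])
E
```

```text
t 18.07 tcp [0.555  0.2497 0.2454] w 0.0619 F [ 0.1  1.  -0.4] q [-0.84  0.3   0.42  1.52 -0.13  1.34 -0.4 ]
x [-0. -0. -1.] y [ 1.     0.002 -0.   ] z [ 0.002 -1.     0.   ]
shift cm [7.04 0.01 0.05]
twist units 0.01960594202722916
```

View pics/c9.png

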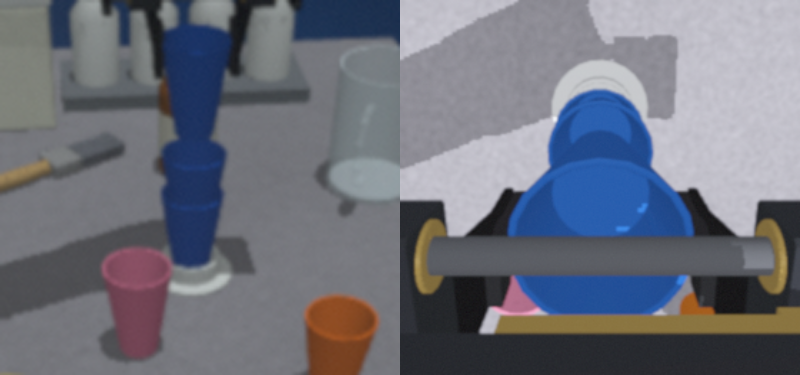

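The side crop shows the held cup (195,85) over the stack mouth (194,155), and the wrist crop shows them coaxial. Lowering.

>>> {"name": "drive_tool", "arguments": {
  "motion": [
    [0.3,0,0.05,0],
    [0.9,0,0.05,0],
    [1.7,0,0.05,0],
    [2.5,0,0.05,0],
    [3.3,0,0.05,0],
    [4.1,0,0.05,0],
    [4.9,0,0.05,0],
    [5.6,0,0.05,0],
    [6.1,0,0.05,0],
    [6.4,0,0.05,0],
    [6.4,0,0.05,0]
  ]
}}

```text
time: 19.08
ee_pos: [0.5546, 0.25, 0.1808]
eef_rot: [0.499, 0.501, -0.5, 0.501]
ft_force: [-0.7, -0.1, -0.6]
width: 0.062
```

>>> {"name": "drive_tool", "arguments": {
  "motion": [
    [0.1,0,0,0],
    [0.25,0,0,0],
    [0.4,0,0,0],
    [0.5,0,0,0],
    [0.5,0,0,0]
  ]
}}

```text
time: 19.5
ee_pos: [0.5548, 0.2501, 0.1764]
eef_rot: [0.499, 0.501, -0.499, 0.501]
ft_force: [0.3, 0.6, -0.1]
width: 0.0618
```

>>> {"name": "drive_tool", "arguments": {
  "motion": [
    [0.05,0,0,0],
    [0.1,0,0,0],
    [0.15,0,0,0],
    [0.2,0,0,0],
    [0.2,0,0,0]
  ]
}}

```text
time: 19.92
ee_pos: [0.5551, 0.2502, 0.1749]
eef_rot: [0.5, 0.501, -0.499, 0.501]
ft_force: [-0.5, -0.3, 1.7]
width: 0.0621
```

>>> {"name": "drive_tool", "arguments": {
  "motion": [
    [0.05,0,0,0],
    [0.1,0,0,0],
    [0.1,0,0,0],
    [0.1,0,0,0]
  ]
}}

```text
time: 20.25
ee_pos: [0.5554, 0.2504, 0.1748]
eef_rot: [0.5, 0.501, -0.499, 0.501]
ft_force: [-1.5, -1.2, 7.6]
width: 0.0622
```

Contact at TCP z = 0.1748, against an expected 0.175. I'll release and retreat straight up, then away.

>>> {"name": "drive_tool", "arguments": {
  "motion": [
    [-0.1,0,0,0],
    [-0.1,0,0,0],
    [-0.1,0,0,0],
    [-0.1,0,0,0],
    [-0.1,0,0,0],
    [-0.1,0,0,0],
    [-0.1,0,0,0]
  ],
  "grip": 0
}}

```text
time: 20.83
ee_pos: [0.5549, 0.25, 0.1744]
eef_rot: [0.499, 0.501, -0.499, 0.501]
ft_force: [0.3, -0.8, 0.0]
width: 0.0865
```

>>> {"name": "drive_tool", "arguments": {
  "motion": [
    [-0.3,0,0,0],
    [-1.2,0,0,0],
    [-3,0,0,0],
    [-5,0,0,0],
    [-7.5,0,0,0],
    [-9.5,0,0,0],
    [-10.5,0,1,0],
    [-11,0,3,0],
    [-11,0,5.5,0],
    [-11,0,8,0],
    [-11,0,10.5,0],
    [-11,-1,13,0],
    [-11,-2,15.5,0],
    [-11,-3,18,0],
    [-11,-4,20,0],
    [-11,-5,22,0],
    [-11,-5.5,23.5,0],
    [-11,-6,24,0],
    [-11,-6,24,0],
    [-11,-6,24,0]
  ]
}}

```text
time: 22.5
ee_pos: [0.4957, 0.0107, 0.2846]
eef_rot: [0.499, 0.501, -0.499, 0.501]
ft_force: [0.1, 0.9, 0.1]
width: 0.0869
```

```bash
python3 go.py; python3 - <<'E'
from meas import *
from bench import r
s=r.camera('side');im=r.camera('top');cs=r.calibration('side');ct=r.calibration('top')
b=np.hstack([cv2.resize(s[40:190,240:400],(400,375),interpolation=cv2.INTER_CUBIC),cv2.resize(im[100:300,120:333],(400,375))])
cv2.imwrite('pics/c10.png',b[:,:,::-1])
try:
    m=mask(im,105,125);k,l,st,ce=cv2.connectedComponentsWithStats(m)
    i=[i for i in range(1,k) if 300<st[i,4]<3000 and 140<ce[i,0]<220][0]; ys,xs=np.nonzero(l==i);j=len(ys)//2
    c1=contour(im,int(xs[j]),int(ys[j])); c2=contour(s,317,115)
    for z in(.18,.185,.189,.194): print(z,rim_top(ct,c1,z).round(4),rim_side(cs,c2,z).round(4))
    # rim levels in side view
    print('side top row',c2[:,1].min(),'pred for .189',)
    a=np.linspace(0,2*np.pi,200)
    for z in(.184,.189,.194): print(z,proj(cs,np.c_[.555+.033*np.cos(a),.25+.033*np.sin(a),np.full(200,z)])[:,1].min())
except Exception as e: print(e)
E
```

```text
t 22.5 tcp [0.4957 0.0107 0.2846] w 0.0869 F [0.1 0.9 0.1] q [-0.65  0.    0.55  1.75 -0.    1.39 -0.1 ]
x [ 0.     0.001 -1.   ] y [1.    0.003 0.   ] z [ 0.003 -1.    -0.001]
0.18 [0.557  0.2534 0.033 ] [0.557  0.2648 0.0315]
0.185 [0.5511 0.2441 0.0408] [0.5556 0.2547 0.0312]
0.189 [0.5505 0.2429 0.0406] [0.5545 0.2467 0.0309]
0.194 [0.5496 0.2413 0.0403] [0.5531 0.2367 0.0306]
side top row 77.625 pred for .189
0.184 78.91963547161606
0.189 77.01113032570092
0.194 75.08967934042886
```

View pics/c10.png

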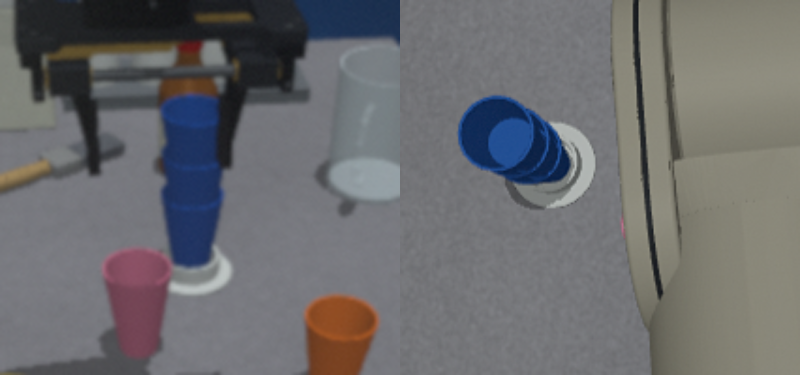

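The crops show three rims in one straight stack in the stand, with the gripper off to the side. The side-view top row is 77.6, against 77.0 predicted for a rim at 189 mm. The top-view circle fit diverged at 185 mm and above because the stack's body enters the mask. I'll redo that fit on the rim arc, check the orange cup hasn't moved, and hand in.

```bash
python3 - <<'E'
from meas import *
from bench import r
s=r.camera('side');im=r.camera('top');cs=r.calibration('side');ct=r.calibration('top')
m=mask(im,105,125);k,l,st,ce=cv2.connectedComponentsWithStats(m)
i=[i for i in range(1,k) if 300<st[i,4]<3000 and 140<ce[i,0]<220][0]; ys,xs=np.nonzero(l==i);j=len(ys)//2
c=contour(im,int(xs[j]),int(ys[j]))
# far half of the contour from image-centre direction = rim arc
d=np.array([ct['cx'],ct['cy']])-c.mean(0); d/=np.linalg.norm(d)
p=(c-c.mean(0))@d; arc=c[p<-4]; c2=contour(s,317,115)
for z in(.184,.189,.194): print(z,circ(onplane(ct,arc,z)[:,:2]).round(4),rim_side(cs,c2,z).round(4))
s0=cv2.imread('pics/side0.png')[:,:,::-1].copy()
for n,h,pt in(('orange',(5,15),(375,180)),('teal',(80,95),(329,235)),('yellow',(24,32),(243,215)),('pink',(165,179),(295,160))):
    try:
        o=[]
        for q in(s0,s):
            mm=mask(q,*h,80);k,l,st,ce=cv2.connectedComponentsWithStats(mm);o.append(ce[l[pt[1],pt[0]]].round(1).tolist())
        print(n,o)
    except Exception as e: print(n,e)
st=r.read_state();print(st['time'],st['ft_force'].round(1))
E
```

```text
0.184 [0.5565 0.2527 0.0324] [0.5559 0.2591 0.0301]
0.189 [0.5557 0.2511 0.0322] [0.5545 0.2491 0.0298]
0.194 [0.5548 0.2495 0.032 ] [0.5531 0.239  0.0294]
orange [[374.6, 178.3], [374.6, 178.3]]
teal [[328.2, 224.4], [328.0, 226.4]]
yellow [[242.6, 211.9], [242.6, 211.9]]
pink [[294.5, 154.3], [294.6, 158.5]]
22.7 [-0.5  0.6  0.2]
```

```bash
python3 -c "
from bench import r
print(r.close_job())"
```

```text
the job is handed in; nothing more can be done
None
```

All three blue cups now stand in one upright stack in the white stand. I nested the cup from (0.479, 0.002) first, then the one from (0.507, −0.222). The job was handed in at about 23 s of the 61 s allowed, and the highest wrist force reported was about 9 N.

- **Stack height:** both cups touched down within 1 mm of the expected seated height. The top and side views agree on a final rim height of about 188 mm, against 189 mm nominal. The rim sits within about 2 mm of the base cup's position.
- **Other cups:** the orange and yellow cups are at exactly the same pixels as at the start. The turquoise and pink cups' colour-mask centres in the side view shifted 2 and 4 px. I put that down to the moved blue cups no longer hiding part of them, and did not check it further.
- **Checks that disagreed:** one top-view circle fit of the finished stack failed because the stack's side was in the mask; refitted on the rim arc alone, it agreed. The wrist camera read x about 1–2 mm lower than the top camera throughout, so I aligned on relative offsets instead.

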